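# Fit the upper tier of a desk tray over its four posts

## Robot

A 6-joint arm with a two-finger parallel gripper is mounted at the origin on a cart in front of the work surface, level with it; the furniture and walls round the work are solid. World frame = base frame: x ahead of the robot, y to its left, z up, the work surface at z = 0. Lengths are in m, angles in rad, forces in N, time in s.
With the tool pointing down it reaches from about 0.3 to 0.875 m from the base axis. Payload 6.4 kg.
Tool frame: the origin (TCP) lies on the centre line of the jaws, within the pads' length; the fingertips stand 22 mm ahead of it and the grasp point (between the pads) lies 3 mm ahead of it; z points along the fingers, y is the line along which they close (so a half turn about z gives the same grasp; the last joint's range is limited). The gripper opens to 85 mm and grips with 20 to 120 N. Pads are 22 mm wide; open, the fingers measure 114 mm over their backs; the gripper's body (76 mm by 85 mm) begins 54 mm behind the grasp point. The pads swing forward as they close: fully open they stand 13 mm farther back than shut.
Start: joints at [-1.37, 0.181, 1.607, -0, 1.354, -0.206], TCP at [0.228, -0.528, 0.253] pointing down, gripper open.
Joint ranges: [-2.99, 2.99], [-0.89, 2.07], [0.3, 2.58], [-1.14, 4.28], [0, 2.63], [-3.12, 3.12]. Speed limits (rad/s): [2.57, 2.57, 3.01, 3.14, 3.14, 3.14].

## Interface

Orientations are given as a unit quaternion [w, x, y, z].
In Python, from bench import ctrl gives the robot as it stands. The module is installed in compiled form; this text tells all that it offers.
- The arm moves only by the tool servo_tool, never from a script. Its argument "commands" is a list of rows, each a list of 3 entries, a list of its own where there are three numbers: the shift along the tool's x, y, z in mm, then the turn about the tool's z in rad, then the finger opening in mm, from 0 to 85.4. In form: [[[dx, dy, dz], turn, jaw], ...]. A call has 1 to 20 rows; each row shifts and turns the commanded pose from where the row before left it, along the tool's axes as they then stand; what a row does not reach is not made up. A row lasts 1/8 s, in which the tool goes at most 62.5 mm and 10.7 degrees, less where a joint would pass 70% of its speed; a pose out of reach is approached as far as the arm can. A call with a gripper value outside its range is refused whole. The fingers move at their own pace and stop on an object; the grip force is fixed at half the most. Time passes only in rows, so rows that do not move let the fingers close. It gives the time, the measured TCP pose, the force, the opening and the grip force at its end, in the units of the state.
- ctrl.get_obs(): the state, without advancing time (a new reading comes with each control period).
- ctrl.camera(name): name is "scene" or "top"; returns a dict with "color" (384x512x3 uint8, red, green, blue), "z_map" (384x512 float32, m along the optical axis (not along the pixel's ray), 0 where there is no reading), "fx", "fy", "cx", "cy" (pixels), "k1" (the pictures are not rectified: a ray, as slopes to the right and down, at radius r is drawn at 1 + k1 r^2 times it, then the intrinsics apply), "R" (3x3) and "t" (3): a world point X has camera coordinates R X + t. Camera axes: x right, y down, z forward; pixel columns grow to the right and rows downward; lengths in m; the calibration is good to about 2 mm. A picture is of the moment at which its call begins.
- ctrl.hand_in(): hands the job in; it is judged then, once.
The state is a dict: "time_s": time; "q": joint angles; "dq": joint speeds; "joint_efforts": joint torques, N m; "eef_pos": TCP position; "eef_rot": TCP orientation; "wrist_force": force on the tool from outside, world axes, zero at the start; "torque": the same for the moment, N m; "opening": opening from 0.0 (shut) to 1.0 (fully open); "grasp_force": force on a finger pad.
Only numpy, scipy, OpenCV 4.12 (cv2) and the standard library are available. Lean on these libraries where they do the work, as an engineer would, in place of code of your own. Each camera call takes 0.05 s, during which the arm holds its last target. There are 200 camera calls.

## Task

Lay the banded stack of member cards flat on the floor of the lower tray, then fit the upper tray on top: its open front on the same side as the lower tray's, every corner hole over its own post, level and fully down on the shoulders of the posts. Keep hold of the upper tray until it is all the way down, do not drop it, then let go. Leave the tin of clips and the yellow note pad where they are.

Things in the scene. Friction and masses are not known exactly. Their poses are not given: they have to be found in the camera images.
- stand: Lower tray, fixed: pale wood, 222 x 170 mm (x, y), 24 mm high, a metal post in each corner at x = +-88, y = +-62 mm. Origin: centre of its underside, on the desk; x from its open front to its back wall, y to its left. 4 mm walls at back and sides. Turned up to 0.3 rad from the world axes, open front to the robot. It stands left or right of the cards, the upper tray on the other side.
- tray: Loose upper tray: pale wood, 212 x 160 mm (x, y), 0.3 to 0.55 kg, 5 mm floor, walls 26 mm high, 4 mm thick at back and sides. Origin: centre of its underside; x from its open front to its back wall, y to its left. 13 mm through holes with black rims at x = +-88, y = +-62 mm. Starts flat on the desk, open front to the robot, turned up to 0.5 rad.
- tray_grip (a point): Middle of the top edge of the upper tray's black grip, 62 mm above the tray's underside, over its origin and within 5 mm of its centre of mass. The grip, 70 mm long (x), 10 mm thick (y), rises from a divider of that thickness, 28 mm high, along the tray's x axis at y = 0. Pinch it from above across y.
- stand_floor (a point): Centre of the lower tray's floor, 6 mm above the stand's origin. Room between the posts: 161 mm along x, 109 mm along y.
- cards: Banded stack of turquoise plastic member cards, 56 x 87 x 14 mm (its x, y, z), 0.09 kg, lying flat on the desk between the two trays. Origin: centre of its underside. Turned by up to 0.4 rad; pick it from above across its 56 mm side (its x).
- clip_tin: Round metal tin of paper clips, 72 mm across, 26 mm high, beyond the cards, left of the note pad; a bystander. Origin: centre of its underside.
- sticky_pad: Yellow note pad, 80 x 81 x 20 mm, beyond the cards; a bystander. Origin: centre of its underside.
- post_fl (a point): Tip of the stand's front left post, 82 mm above the stand's origin (front = its open side, -x; left = +y). 15 mm thick up to a shoulder 56 mm above the origin, then a 9 mm steel pin that tapers from 76 mm up to 3 mm at the tip. The upper tray's underside rests on the four shoulders.
- hole_fl (a point): Centre of the upper tray's front left hole, at the underside of its floor.
- post_fr (a point): Tip of the stand's front right post, 82 mm above the stand's origin (front = its open side, -x; left = +y). 15 mm thick up to a shoulder 56 mm above the origin, then a 9 mm steel pin that tapers from 76 mm up to 3 mm at the tip. The upper tray's underside rests on the four shoulders.
- hole_fr (a point): Centre of the upper tray's front right hole, at the underside of its floor.
- post_bl (a point): Tip of the stand's back left post, 82 mm above the stand's origin (front = its open side, -x; left = +y). 15 mm thick up to a shoulder 56 mm above the origin, then a 9 mm steel pin that tapers from 76 mm up to 3 mm at the tip. The upper tray's underside rests on the four shoulders.
- hole_bl (a point): Centre of the upper tray's back left hole, at the underside of its floor.
- post_br (a point): Tip of the stand's back right post, 82 mm above the stand's origin (front = its open side, -x; left = +y). 15 mm thick up to a shoulder 56 mm above the origin, then a 9 mm steel pin that tapers from 76 mm up to 3 mm at the tip. The upper tray's underside rests on the four shoulders.
- hole_br (a point): Centre of the upper tray's back right hole, at the underside of its floor.
Mind the look-alikes: they are no part of the job. What is meant by the cards is not green or pink, and is the larger of those in its own colour.

How it is judged:
By the outcome, as a careful person would: the job done as asked, in the order asked, and still so for the second after the job is handed in, with the robot touching nothing.
It also fails if it takes over 64 s, if anything falls off the work surface, if the arm or the gripper's body presses on something with over 40 N, if the wrist force passes 120 N, or if a joint passes its speed limit or range.

## Working session

There is one attempt and no reset: what is moved stays moved. The work goes in short steps, Python scripts to look and compute and a tool call to move; the robot and the scene stay as the last step left them, time stands still between calls to the robot, and variables do not carry over. Pictures are saved under pics/ and viewed, at most 11 in all, crops included, and the job is handed in when it is done.

Besides the shell and the picture viewer there is one more tool, called after "Call:" as name(argument=value, ...) on one line, values as JSON. servo_tool: Moves the arm, as the interface text tells. Its arguments: {"type":"object","properties":{"commands":{"type":"array"}},"required":["commands"]}

```bash
mkdir -p pics; cat > h.py <<'E'
import numpy as np, cv2
from bench import ctrl
def cam(n):
    c=ctrl.camera(n); 
    for k in("R","t"): c[k]=np.array(c[k],float)
    return c
def rays(c,uv):
    uv=np.atleast_2d(np.asarray(uv,float)); d=np.c_[(uv[:,0]-c["cx"])/c["fx"],(uv[:,1]-c["cy"])/c["fy"]]
    s=d.copy()
    for _ in range(20): s=d/(1+c["k1"]*(s**2).sum(1,keepdims=True))
    return -c["R"].T@c["t"], np.c_[s,np.ones(len(s))]@c["R"]
def plane(c,uv,z):
    o,d=rays(c,uv); return o+d*((z-o[2])/d[:,2])[:,None]
def depthpts(c,uv):
    uv=np.atleast_2d(uv); o,d=rays(c,uv); i=np.round(uv).astype(int); return o+d*c["z_map"][i[:,1],i[:,0]][:,None]
def cloud(c):
    h,w=c["z_map"].shape; v,u=np.mgrid[:h,:w]; return depthpts(c,np.c_[u.ravel(),v.ravel()]).reshape(h,w,3)
def proj(c,X):
    p=np.atleast_2d(X)@c["R"].T+c["t"]; s=p[:,:2]/p[:,2:]; s=s*(1+c["k1"]*(s**2).sum(1,keepdims=True))
    return np.c_[s[:,0]*c["fx"]+c["cx"],s[:,1]*c["fy"]+c["cy"]]
def tri(c1,u1,c2,u2):
    o1,d1=rays(c1,u1);o2,d2=rays(c2,u2);d1=d1[0];d2=d2[0]
    a=np.linalg.lstsq(np.c_[d1,-d2],o2-o1,rcond=None)[0]; p,q=o1+a[0]*d1,o2+a[1]*d2
    return (p+q)/2,np.linalg.norm(p-q)
E
python3 - <<'E'
from h import *
for n in("scene","top"):
    c=cam(n); cv2.imwrite(f"pics/{n}0.png",cv2.resize(c["color"][:,:,::-1],(800,600),interpolation=cv2.INTER_CUBIC))
    print(n,-c["R"].T@c["t"],c["R"][2],c["fx"],c["k1"],(c["z_map"]>0).mean())
o=ctrl.get_obs();print(o)
E
```

```text
scene [-0.12932905 -0.98595508  0.60512266] [ 0.52445312  0.73456254 -0.43054245] 465.628620150776 -0.057381847501765594 0.9770965576171875
top [ 0.43252234 -0.07715634  1.45219082] [ 0.04841139  0.01143317 -0.99876204] 497.96389699249715 -0.024223277938751484 0.9962005615234375
{'time_s': 0.1, 'q': array([-1.37031006e+00,  1.81496994e-01,  1.60786857e+00, -1.33276207e-05,
        1.35380155e+00, -2.06323403e-01]), 'dq': array([ 0.00065442, -0.00065459, -0.00190065, -0.00016628, -0.00078013,
        0.0006262 ]), 'joint_efforts': array([-5.01180130e-04, -4.45884275e+01, -3.52240455e+01, -4.60261817e-04,
        4.20043798e-03,  2.56636035e-06]), 'eef_pos': array([ 0.2274261 , -0.52762619,  0.25247627]), 'eef_rot': array([-7.87244673e-04,  9.79383868e-01,  2.02006484e-01, -4.20879782e-06]), 'wrist_force': array([-0.04154597,  0.46299625,  0.06920546]), 'torque': array([ 0.04235105, -0.03419917, -0.00066952]), 'grasp_force': 0.0, 'opening': 1.005043198235574}
```

View pics/top0.png

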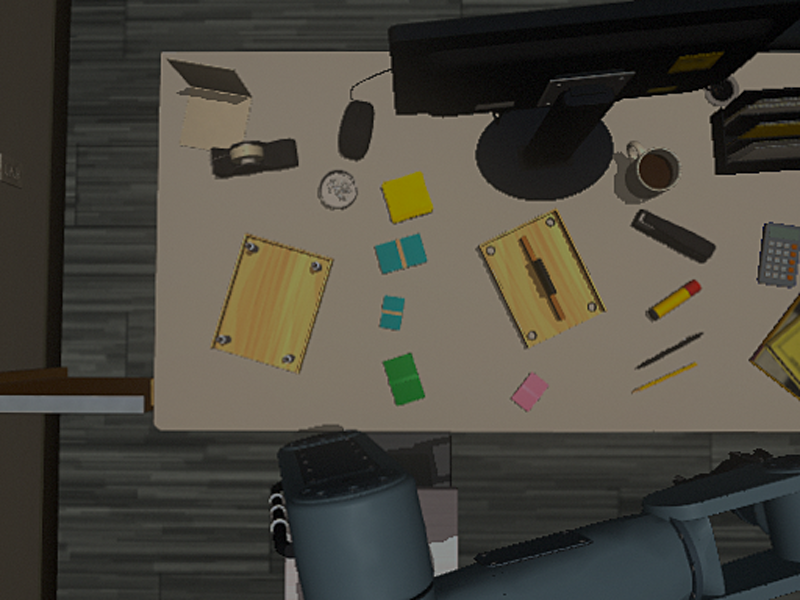

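View pics/scene0.png

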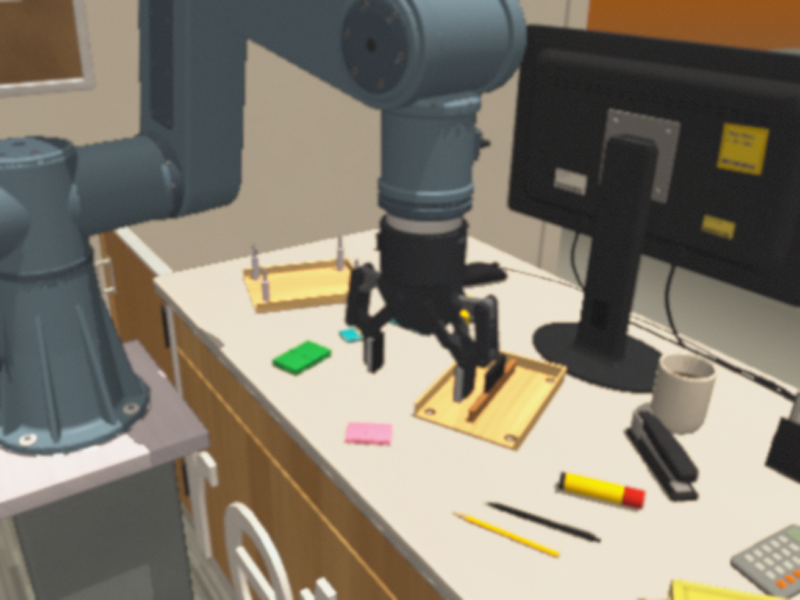

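Top view (800×600 picture): stand at about (272,303) with posts at (251,245), (317,267), (222,341), (289,358). The larger turquoise stack is at (400,253), with a small turquoise look-alike at (392,313). The upper tray is at (541,279) with its grip at (543,277), the tin at (338,190) and the pad at (408,197). The scene view shows the same layout, with the gripper in front of part of it.

```bash
python3 - <<'E'
from h import *
c=cam("top");s=cam("scene");np.savez("v0.npz",tc=c["color"],sc=s["color"])
P=cloud(c); hsv=cv2.cvtColor(c["color"],cv2.COLOR_RGB2HSV)
m=((hsv[...,0]>82)&(hsv[...,0]<102)&(hsv[...,1]>110)).astype(np.uint8)
m[280:]=0
n,l,st,ce=cv2.connectedComponentsWithStats(cv2.morphologyEx(m,cv2.MORPH_CLOSE,np.ones((7,7))))
for i in range(1,n):
    if st[i,4]>80:
        pts=np.argwhere(l==i)[:,::-1]; W=plane(c,pts,.014)[:,:2]; r=cv2.minAreaRect((W*1000).astype(np.float32))
        print("turq",ce[i],r,"z",np.median(P[l==i][:,2]))
# wood regions height stats
desk=np.median(P[200:260,240:250,2]);print("desk z",desk)
def comps(mask,box,lab,mn=2):
    k=np.zeros_like(mask);x0,y0,x1,y1=box;k[y0:y1,x0:x1]=mask[y0:y1,x0:x1]
    n,l,st,ce=cv2.connectedComponentsWithStats(k.astype(np.uint8))
    for i in range(1,n):
        if st[i,4]>=mn: print(lab,ce[i].round(1),st[i,4],"z",P[l==i][:,2].max().round(4),P[l==i].mean(0).round(4))
comps(P[...,2]>.045,(130,145,220,245),"post")
comps(P[...,2]>.045,(300,130,395,225),"grip",5)
dark=hsv[...,2]<70
comps(dark,(300,130,395,225),"dark",4)
B=np.hstack([c["color"][145:245,130:220],c["color"][130:230,302:392]])[:,:,::-1]
B=cv2.resize(B,(800,444),interpolation=cv2.INTER_CUBIC); cv2.imwrite("pics/crop1.png",B)
E
```

```text
turq [495.56756757   7.77027027] ((1047.6043701171875, -745.8597412109375), (113.8207015991211, 34.278419494628906), 83.97379302978516) z 0.48694855751953875
turq [434.26086957  32.67391304] ((969.8015747070312, -574.4649658203125), (28.356252670288086, 76.30875396728516), 20.720212936401367) z 0.4364670205313518
turq [256.31766917 161.95112782] ((584.1452026367188, -50.57524871826172), (52.804866790771484, 84.90978240966797), 16.17293930053711) z 0.012777009434192799
turq [250.63241107 199.72727273] ((474.3167724609375, -34.53506088256836), (36.279449462890625, 58.239845275878906), 81.50267028808594) z 0.009197682997376333
desk z 0.0010147162820652866
post [159.1 157.3] 30 z 0.0845 [0.5912 0.2218 0.0637]
post [201.2 169.9] 25 z 0.0823 [0.5559 0.1029 0.0634]
post [140.7 217.2] 26 z 0.0821 [0.423  0.2708 0.0657]
post [183.2 229.8] 25 z 0.0858 [0.3883 0.1515 0.0634]
grip [348.7 177. ] 112 z 1.4522 [ 0.5367 -0.3082  0.0718]
dark [369.7 165. ] 108 z 0.0323 [ 0.5758 -0.3781  0.0174]
dark [352.6 140.6] 7 z 0.0115 [ 0.6484 -0.3311  0.006 ]
dark [350.5 143.2] 4 z 0.0053 [ 0.6411 -0.3258  0.0016]
dark [347.3 177.6] 214 z 1.4522 [ 0.5367 -0.3068  0.0545]
dark [320.8 188.3] 90 z 1.4522 [ 0.5067 -0.2356  0.0318]
dark [380.4 196. ] 7 z 0.0093 [ 0.4868 -0.4115  0.0041]
dark [341.8 214. ] 5 z 0.0098 [ 0.4342 -0.2992  0.0035]
```

View pics/crop1.png

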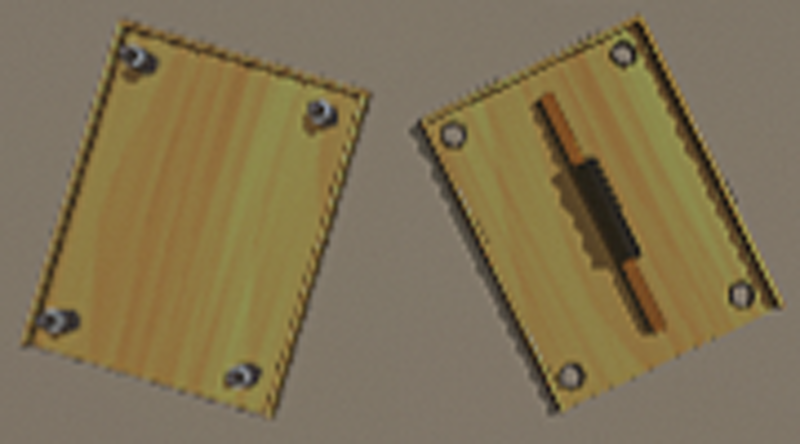

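The crop shows post pins (left) at about (132,57), (322,112), (55,320), (242,375), and hole rims (right) at (454,135), (624,53), (741,295), (570,376). I'll fit both poses and check them in the scene view.

```bash
cat >> h.py <<'E'
L=np.array([[-88,62],[-88,-62],[88,62],[88,-62]])/1000. # fl fr bl br
def rigid(W,M=L):
    W=np.asarray(W)[:,:2]; a=W.mean(0);b=M.mean(0);H=(M-b).T@(W-a); th=np.arctan2(H[0,1]-H[1,0],H[0,0]+H[1,1])
    R=np.array([[np.cos(th),-np.sin(th)],[np.sin(th),np.cos(th)]]); o=a-R@b
    return o,th,np.linalg.norm(M@R.T+o-W,axis=1)*1000
def at(o,th,p):
    R=np.array([[np.cos(th),-np.sin(th)],[np.sin(th),np.cos(th)]]); return np.asarray(p)@R.T+o
def blob(c,uv,r=5):
    """centroid of non-wood (low LAB b) pixels near uv"""
    b=cv2.cvtColor(c["color"],cv2.COLOR_RGB2LAB)[...,2].astype(float); u,v=np.round(uv).astype(int)
    k=b[v-r:v+r+1,u-r:u+r+1]; w=np.clip(np.percentile(k,75)-6-k,0,None); yy,xx=np.mgrid[v-r:v+r+1,u-r:u+r+1]
    w[(xx-u)**2+(yy-v)**2>r*r]=0
    return np.array([(w*xx).sum(),(w*yy).sum()])/w.sum()
E
python3 - <<'E'
from h import *
c=cam("top");s=cam("scene");P=cloud(c);S=cloud(s)
cr=np.array([(570,376),(454,135)]) 
f=lambda u,v,x0,y0:((u+.5)/4.444-.5+x0,(v+.5)/4.444-.5+y0)
h=[f(u-400,v,302,130) for u,v in [(570,376),(741,295),(454,135),(624,53)]]
h=[blob(c,blob(c,x,4),4) for x in h]; h=np.array(h); 
o,th,e=rigid(plane(c,h,.005));print("tray",o,th,e,h.round(1).tolist())
uv=proj(s,np.c_[at(o,th,L),np.full(4,.005)]);print("holes in scene",uv.round(1))
for a,b in zip(h,uv):
    try: b2=blob(s,b,4); print(tri(c,a,s,b2))
    except Exception as ex: print(ex)
g=(S[...,2]>.045)&(np.hypot(S[...,0]-o[0],S[...,1]-o[1])<.045)&(S[...,2]<.09);print("grip pts scene",g.sum(),S[g].mean(0) if g.any() else 0, S[g][:,2].max() if g.any() else 0)
g=(P[...,2]>.05)&(np.hypot(P[...,0]-o[0],P[...,1]-o[1])<.06)&(P[...,2]<.09);print("grip pts top",P[g].mean(0),np.percentile(P[g][:,2],[50,90]))
p0=np.array([f(u,v,130,145) for u,v in [(55,320),(242,375),(132,57),(322,112)]])
hi=[]
for q in p0:
    u,v=np.round(q).astype(int); W=P[v-5:v+6,u-5:u+6].reshape(-1,3); k=W[W[:,2]>.068];print("pin",len(k),k.mean(0).round(4)); hi.append(k.mean(0))
os,ths,e=rigid(hi);print("stand depth",os,ths,e)
os2,ths2,e=rigid(plane(c,p0,.074));print("stand px",os2,ths2,e)
hs=[]
for q in at(os,ths,L):
    k=S[(np.hypot(S[...,0]-q[0],S[...,1]-q[1])<.012)&(S[...,2]>.05)&(S[...,2]<.09)]
    print("scene pin",len(k), k.mean(0).round(4) if len(k) else 0, q.round(4), k[:,2].max() if len(k) else 0)
ps=proj(s,np.c_[at(os,ths,L),np.full(4,.082)])
print(ps.round(1))
# stand floor, cards heights both views
for n,C in(("top",P),("scene",S)):
    k=np.hypot(C[...,0]-os[0],C[...,1]-os[1])<.04; k2=np.hypot(C[...,0]-.584,C[...,1]+.0506)<.015; k3=k2&0
    print(n,"floor z",np.median(C[k][:,2]),"cards z",k2.sum(),np.median(C[k2][:,2]) if k2.any() else 0)
B=np.vstack([cv2.resize(s["color"][y:y+90,x:x+130],(780,540 if 0 else 300),interpolation=cv2.INTER_CUBIC) for x,y in((145,145),(255,215))])
cv2.imwrite("pics/crop2.png",B[:,:,::-1])
E
```

```text
tray [ 0.53922203 -0.31157367] 0.4505218317496047 [0.34478184 0.10047798 0.26063018 0.17494854] [[340.1, 214.3], [378.5, 195.9], [313.6, 160.0], [351.9, 141.6]]
holes in scene [[273.7 262.4]
 [324.6 279. ]
 [304.4 229.4]
 [350.5 242.5]]
(array([ 0.4341369 , -0.29503962,  0.00264754]), np.float64(0.0019472120393186079))
(array([ 0.48812192, -0.40711119,  0.00239066]), np.float64(0.002725108382609885))
SVD did not converge in Linear Least Squares
(array([ 0.64621586, -0.3299892 ,  0.00559064]), np.float64(0.0025037009642999717))
grip pts scene 136 [ 0.53348278 -0.3201634   0.05629708] 0.06299307933575382
grip pts top [ 0.53773871 -0.31081638  0.06006682] [0.05999626 0.06505895]
pin 11 [0.4232 0.2713 0.0782]
pin 10 [0.3926 0.1297 0.2146]
pin 12 [0.5918 0.2233 0.0779]
pin 9 [0.5573 0.1046 0.0763]
stand depth [0.49124008 0.18223106] -0.2260876714846979 [ 9.68584877 11.8790003   0.94849151  6.29923394]
stand px [0.49007829 0.18267909] -0.2788788819616798 [2.4818287  2.47469168 2.35404649 2.33545608]
scene pin 31 [0.4239 0.2643 0.0624] [0.4194 0.2624] 0.07955090937638032
scene pin 39 [0.389
[... 170 characters left out ...]
.1021] 0.08343007823124593
[[161.3 156.9]
 [170.5 171.8]
 [215.7 150.5]
 [228.7 164.3]]
top floor z 0.0058204966477319875 cards z 82 0.012848540685041931
scene floor z 0.0057700291727660336 cards z 0 0
 ** On entry to DLASCL parameter number  4 had an illegal value
 ** On entry to DLASCL parameter number  4 had an illegal value
 ** On entry to DLASCL parameter number  4 had an illegal value
 ** On entry to DLASCL parameter number  4 had an illegal value
 ** On entry to DLASCL parameter number  5 had an illegal value
 ** On entry to DLASCL parameter number  4 had an illegal valueh.py:37: RuntimeWarning: invalid value encountered in divide
  return np.array([(w*xx).sum(),(w*yy).sum()])/w.sum()
```

View pics/crop2.png

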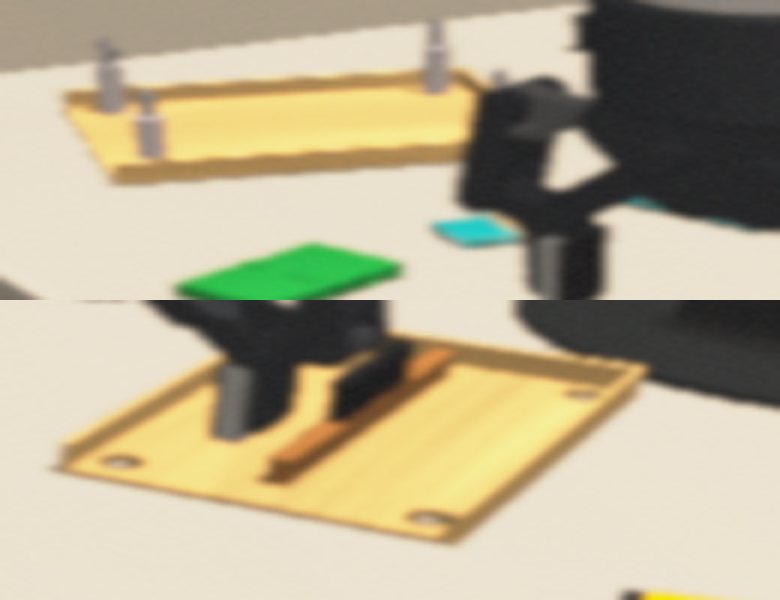

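Tray: (0.539, −0.312), 0.4505 rad, with 0.3 mm residuals and grip top z about 0.062. The cards are at (0.584, −0.051), 0.282 rad. The crop shows the scene view's posts, partly behind a finger, so I'll refine the stand once the arm is clear. First I move over the cards.

```bash
cat >> h.py <<'E'
def pose():
    o=ctrl.get_obs();w,x,y,z=o["eef_rot"]; a=2*np.arctan2(y,x); return np.array(o["eef_pos"]),(a+np.pi)%(2*np.pi)-np.pi
def rows(tx,ty,tz,ta,n,p=None,a=None):
    """n equal rows: turn first in each row's frame is unknown, so simulate shift along axes before the turn"""
    if p is None: p,a=pose()
    p=p.copy();out=[]
    T=np.array([tx,ty,tz]);
    for i in range(n):
        d=(T-p)/(n-i); t=round(-(ta-a)/(n-i),3)
        l=[round(x,1) for x in 1000*np.array([d[0]*np.cos(a)+d[1]*np.sin(a),d[0]*np.sin(a)-d[1]*np.cos(a),-d[2]])]
        p+=np.array([l[0]*np.cos(a)+l[1]*np.sin(a),l[0]*np.sin(a)-l[1]*np.cos(a),-l[2]])/1000;a-=t
        out.append([l,t])
    for r in out: print(r)
    return p,a
E
python3 -c "
from h import *
rows(.584,-.0506,.16,1.853,18)"
```

```text
[[np.float64(28.7), np.float64(-16.5), np.float64(5.2)], np.float64(-0.08)]
[[np.float64(29.9), np.float64(-14.2), np.float64(5.2)], np.float64(-0.08)]
[[np.float64(30.9), np.float64(-11.7), np.float64(5.2)], np.float64(-0.08)]
[[np.float64(31.8), np.float64(-9.2), np.float64(5.2)], np.float64(-0.08)]
[[np.float64(32.4), np.float64(-6.7), np.float64(5.2)], np.float64(-0.08)]
[[np.float64(32.9), np.float64(-4.0), np.float64(5.2)], np.float64(-0.08)]
[[np.float64(33.1), np.float64(-1.4), np.float64(5.1)], np.float64(-0.081)]
[[np.float64(33.1), np.float64(1.3), np.float64(5.2)], np.float64(-0.08)]
[[np.float64(32.9), np.float64(3.9), np.float64(5.1)], np.float64(-0.081)]
[[np.float64(32.4), np.float64(6.6), np.float64(5.2)], np.float64(-0.08)]
[[np.float64(31.8), np.float64(9.1), np.float64(5.1)], np.float64(-0.081)]
[[np.float64(31.0), np.float64(11.7), np.float64(5.2)], np.float64(-0.08)]
[[np.float64(29.9), np.float64(14.1), np.float64(5.1)], np.float64(-0.081)]
[[np.float64(28.7), np.float64(16.5), np.float64(5.2)], np.float64(-0.08)]
[[np.float64(27.3), np.float64(18.7), np.float64(5.1)], np.float64(-0.081)]
[[np.float64(25.7), np.float64(20.9), np.float64(5.2)], np.float64(-0.08)]
[[np.float64(23.9), np.float64(22.8), np.float64(5.1)], np.float64(-0.081)]
[[np.float64(22.1), np.float64(24.7), np.float64(5.2)], np.float64(-0.08)]
```

Call:
servo_tool(commands=[[[29, -16.5, 5], -0.08, 85], [[30, -14, 5], -0.08, 85], [[31, -12, 5], -0.08, 85], [[32, -9, 5], -0.08, 85], [[32.5, -6.5, 5], -0.08, 85], [[33, -4, 5], -0.08, 85], [[33, -1.5, 5], -0.08, 85], [[33, 1.5, 5], -0.08, 85], [[33, 4, 5], -0.08, 85], [[32.5, 6.5, 5], -0.08, 85], [[32, 9, 5], -0.08, 85], [[31, 11.5, 5], -0.08, 85], [[30, 14, 5], -0.08, 85], [[29, 16.5, 5], -0.08, 85], [[27, 19, 5], -0.08, 85], [[26, 21, 5], -0.08, 85], [[24, 23, 5], -0.08, 85], [[22, 24.5, 5], -0.086, 85], [[0, 0, 0], 0, 85], [[0, 0, 0], 0, 85]])

```text
time_s: 2.8
eef_pos: [0.5858, -0.0508, 0.1632]
eef_rot: [-0.0, 0.601, 0.799, -0.0]
wrist_force: [-0.9, -0.4, -0.2]
opening: 0.998
grasp_force: 0.0
```

```bash
python3 - <<'E'
from h import *
print(pose()); s=cam("scene");c=cam("top")
for u in rows.__defaults__ and [1]: rows(.584,-.0506,.06,1.853,4)
o=np.array([.4901,.1827]);th=-.279
print(proj(s,np.c_[at(o,th,L),np.full(4,.082)]).round(1).tolist())
I=np.hstack([cv2.resize(s["color"][120:220,130:262],(400,303),interpolation=cv2.INTER_CUBIC),cv2.resize(c["color"][145:245,130:220],(400,444),interpolation=cv2.INTER_CUBIC)[:303]])
x=cv2.resize(s["color"][130:220,140:260],(800,600),interpolation=cv2.INTER_CUBIC)
cv2.imwrite("pics/stand_s.png",x[:,:,::-1])
E
```

```text
(array([ 0.58575705, -0.05084938,  0.16315592]), np.float64(1.8521608264695093))
[[np.float64(0.3), np.float64(-0.4), np.float64(25.9)], np.float64(-0.0)]
[[np.float64(0.3), np.float64(-0.3), np.float64(25.8)], np.float64(-0.001)]
[[np.float64(0.3), np.float64(-0.4), np.float64(25.9)], np.float64(-0.0)]
[[np.float64(0.3), np.float64(-0.3), np.float64(25.8)], np.float64(-0.001)]
[[161.7, 156.3], [168.6, 171.4], [216.8, 150.9], [227.7, 165.0]]
```

View pics/stand_s.png

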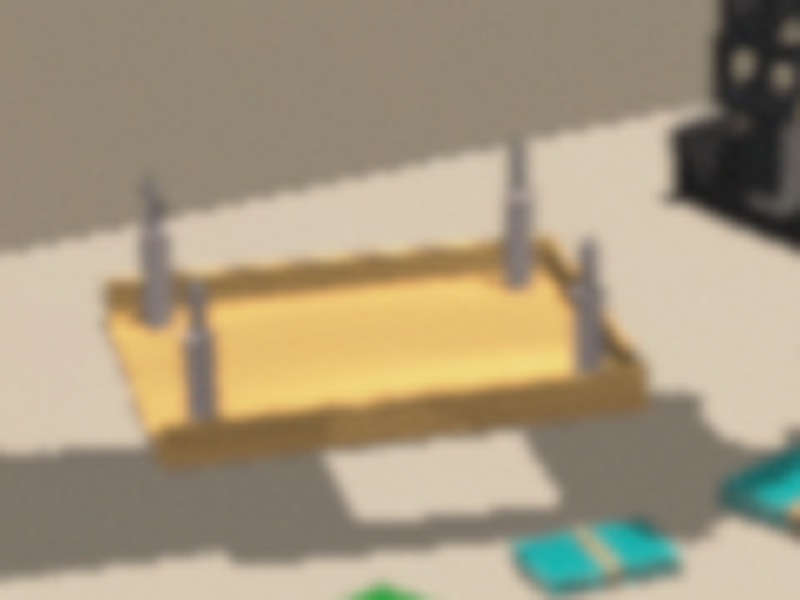

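The scene crop shows all four pin tips at about (152,178), (197,283), (516,140), (589,240). In camera pixels that is within 0.7 px of the top-view stand pose, so (0.490, 0.183, −0.279 rad) holds. I'll go down to the cards and grip.

Call:
servo_tool(commands=[[[0.4, -0.5, 30], 0, 85], [[0.4, -0.5, 30], 0, 85], [[0.4, -0.4, 30], 0, 85], [[0, 0, 24], 0, 85], [[0, 0, 12], 0, 85], [[0, 0, 8], 0, 85], [[0, 0, 4], 0, 85], [[0, 0, 0], 0, 85], [[0, 0, 0], 0, 40], [[0, 0, 0], 0, 40], [[0, 0, 0], 0, 40], [[0, 0, 0], 0, 40], [[0, 0, 0], 0, 40], [[0, 0, 0], 0, 40]])

```text
time_s: 4.65
eef_pos: [0.5853, -0.05, 0.0264]
eef_rot: [0.001, 0.601, 0.8, 0.0]
wrist_force: [-0.9, 0.7, 6.9]
opening: 0.623
grasp_force: 63.3
```

```bash
python3 - <<'E'
from h import *
p,a=pose(); p[2]=.1664
rows(.4901,.1827,.1664,1.292,10,p,a)
E
```

```text
[[np.float64(25.0), np.float64(-2.7), np.float64(-0.0)], np.float64(0.056)]
[[np.float64(24.8), np.float64(-4.1), np.float64(-0.0)], np.float64(0.056)]
[[np.float64(24.5), np.float64(-5.4), np.float64(-0.0)], np.float64(0.056)]
[[np.float64(24.2), np.float64(-6.8), np.float64(-0.0)], np.float64(0.056)]
[[np.float64(23.8), np.float64(-8.1), np.float64(-0.0)], np.float64(0.056)]
[[np.float64(23.3), np.float64(-9.5), np.float64(-0.0)], np.float64(0.056)]
[[np.float64(22.7), np.float64(-10.8), np.float64(-0.0)], np.float64(0.056)]
[[np.float64(22.1), np.float64(-12.0), np.float64(-0.0)], np.float64(0.056)]
[[np.float64(21.4), np.float64(-13.2), np.float64(-0.0)], np.float64(0.056)]
[[np.float64(20.6), np.float64(-14.4), np.float64(-0.0)], np.float64(0.057)]
```

Call:
servo_tool(commands=[[[0, 0, -20], 0, 40], [[0, 0, -40], 0, 40], [[0, 0, -40], 0, 40], [[0, 0, -40], 0, 40], [[25, -3, 0], 0.056, 40], [[25, -4, 0], 0.056, 40], [[24.5, -5.5, 0], 0.056, 40], [[24, -7, 0], 0.056, 40], [[24, -8, 0], 0.056, 40], [[23.5, -9.5, 0], 0.056, 40], [[22.5, -11, 0], 0.056, 40], [[22, -12, 0], 0.056, 40], [[21.5, -13, 0], 0.056, 40], [[20.5, -14.5, 0], 0.057, 40], [[0, 0, 0], 0, 40], [[0, 0, 0], 0, 40]])

```text
time_s: 6.65
eef_pos: [0.489, 0.1826, 0.166]
eef_rot: [0.0, 0.798, 0.602, 0.0]
wrist_force: [0.3, 0.8, -0.3]
opening: 0.626
grasp_force: 63.3
```

```bash
python3 - <<'E'
from h import *
p,a=pose();print(p,a,ctrl.get_obs()["grasp_force"],ctrl.get_obs()["opening"]);rows(.4901,.1827,p[2],1.292,1)
s=cam("scene")
x=cv2.resize(s["color"][90:210,130:290],(800,600),interpolation=cv2.INTER_CUBIC)
cv2.imwrite("pics/carry.png",x[:,:,::-1])
E
```

```text
[0.48902905 0.18259398 0.16597976] 1.2929330037721964 63.332319259643555 0.6256572732407273
[[np.float64(0.4), np.float64(1.0), np.float64(-0.0)], np.float64(0.001)]
```

View pics/carry.png

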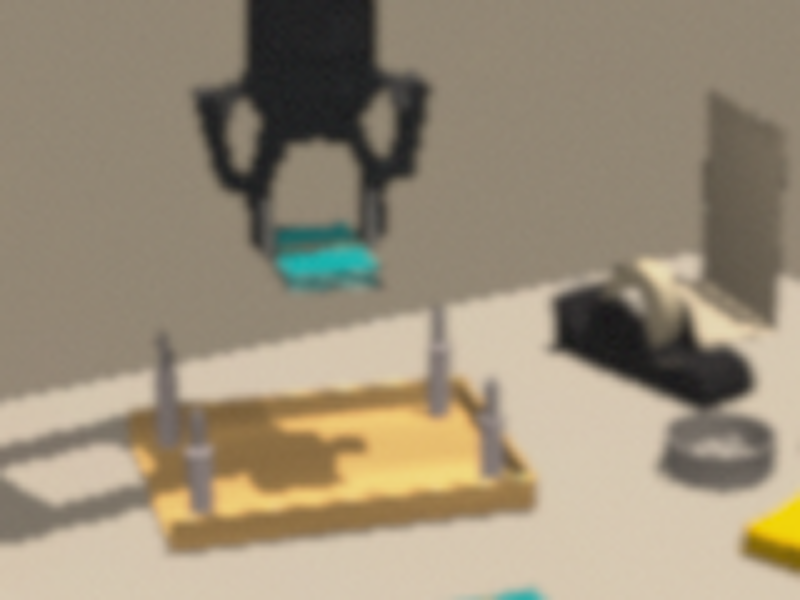

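The stack is held at (325,257), about centred over the stand and clear above the pins at (165,335), (198,410), (438,310), (491,380). I'll lower it.

Call:
servo_tool(commands=[[[0.4, 1, 25], 0, 40], [[0, 0, 30], 0, 40], [[0, 0, 30], 0, 40], [[0, 0, 24], 0, 40], [[0, 0, 12], 0, 40], [[0, 0, 6], 0, 40], [[0, 0, 3], 0, 40], [[0, 0, 2], 0, 40], [[0, 0, 0], 0, 40], [[0, 0, 0], 0, 40]])

```text
time_s: 7.95
eef_pos: [0.4901, 0.1831, 0.0337]
eef_rot: [0.0, 0.799, 0.602, 0.0]
wrist_force: [-0.4, 0.6, -1.7]
opening: 0.625
grasp_force: 63.3
```

Call:
servo_tool(commands=[[[0, 0, 1], 0, 40], [[0, 0, 0.5], 0, 40], [[0, 0, 0], 0, 40], [[0, 0, 0], 0, 58], [[0, 0, 0], 0, 64], [[0, 0, 0], 0, 85], [[0, 0, 0], 0, 85], [[0, 0, -10], 0, 85], [[0, 0, -30], 0, 85], [[0, 0, -40], 0, 85], [[0, 0, -40], 0, 85], [[0, 0, -25], 0, 85], [[0, 0, 0], 0, 85]])

```text
time_s: 9.57
eef_pos: [0.4915, 0.1833, 0.1798]
eef_rot: [0.001, 0.799, 0.602, 0.003]
wrist_force: [0.7, -0.3, 0.3]
opening: 0.996
grasp_force: 0.0
```

```bash
python3 - <<'E'
from h import *
p,a=pose();print(p,a,ctrl.get_obs()["time_s"]);
p,a=rows(.5392,-.3116,p[2],.4505,16,p,a)
s=cam("scene");S=cloud(s)
hsv=cv2.cvtColor(s["color"],cv2.COLOR_RGB2HSV)
m=(hsv[...,0]>82)&(hsv[...,0]<102)&(hsv[...,1]>110)&(S[...,1]>.1)&(S[...,1]<.3)&(S[...,0]<.7)
print("cards",m.sum(),np.percentile(S[m],[2,50,98],axis=0).round(4))
k=cv2.minAreaRect((S[m][S[m][:,2]>.015][:,:2]*1000).astype(np.float32));print(k)
E
```

```text
[0.49149027 0.18328134 0.17977887] 1.2918794633702086 9.575
[[np.float64(-28.9), np.float64(11.4), np.float64(-0.0)], np.float64(0.053)]
[[np.float64(-28.3), np.float64(12.9), np.float64(-0.0)], np.float64(0.053)]
[[np.float64(-27.5), np.float64(14.4), np.float64(-0.0)], np.float64(0.053)]
[[np.float64(-26.7), np.float64(15.8), np.float64(-0.0)], np.float64(0.052)]
[[np.float64(-25.9), np.float64(17.2), np.float64(-0.0)], np.float64(0.053)]
[[np.float64(-24.9), np.float64(18.5), np.float64(-0.0)], np.float64(0.052)]
[[np.float64(-24.0), np.float64(19.8), np.float64(-0.0)], np.float64(0.053)]
[[np.float64(-22.9), np.float64(21.0), np.float64(-0.0)], np.float64(0.052)]
[[np.float64(-21.7), np.float64(22.2), np.float64(-0.0)], np.float64(0.053)]
[[np.float64(-20.5), np.float64(23.3), np.float64(-0.0)], np.float64(0.052)]
[[np.float64(-19.3), np.float64(24.4), np.float64(-0.0)], np.float64(0.053)]
[[np.float64(-18.0), np.float64(25.4), np.float64(-0.0)], np.float64(0.052)]
[[np.float64(-16.6), np.float64(26.3), np.float64(-0.0)], np.float64(0.053)]
[[np.float64(-15.2), np.float64(27.1), np.float64(-0.0)], np.float64(0.052)]
[[np.float64(-13.8), np.float64(27.8), np.float64(-0.0)], np.float64(0.053)]
[[np.float64(-12.4), np.float64(28.5), np.float64(-0.0)], np.float64(0.052)]
cards 130 [[0.4554 0.1338 0.016 ]
 [0.4823 0.1606 0.0189]
 [0.5111 0.2089 0.0214]]
((484.7132568359375, 171.0625457763672), (80.37881469726562, 49.261531829833984), 73.500244140625)
```

Call:
servo_tool(commands=[[[-29, 11.5, 0], 0.053, 85], [[-28.5, 13, 0], 0.053, 85], [[-27.5, 14.5, 0], 0.053, 85], [[-26.5, 16, 0], 0.052, 85], [[-26, 17, 0], 0.053, 85], [[-25, 18.5, 0], 0.052, 85], [[-24, 20, 0], 0.053, 85], [[-23, 21, 0], 0.052, 85], [[-21.5, 22, 0], 0.053, 85], [[-20.5, 23.5, 0], 0.052, 85], [[-19.5, 24.5, 0], 0.053, 85], [[-18, 25.5, 0], 0.052, 85], [[-16.5, 26.5, 0], 0.053, 85], [[-15, 27, 0], 0.052, 85], [[-14, 28, 0], 0.053, 85], [[-12.5, 28.5, 0], 0.052, 85], [[0, 0, 0], 0, 85], [[0, 0, 0], 0, 85]])

```text
time_s: 11.88
eef_pos: [0.5373, -0.3118, 0.1753]
eef_rot: [-0.001, 0.975, 0.224, -0.001]
wrist_force: [0.5, -0.1, 0.0]
opening: 0.996
grasp_force: 0.0
```

```bash
python3 - <<'E'
from h import *
p,a=pose();print(p,a);rows(.5392,-.3116,p[2],.4505,1)
c=cam("top");P=cloud(c);s=cam("scene");S=cloud(s)
for n,v,C in(("top",c,P),("scene",s,S)):
    hsv=cv2.cvtColor(v["color"],cv2.COLOR_RGB2HSV)
    m=((hsv[...,0]>82)&(hsv[...,0]<102)&(hsv[...,1]>110)&(C[...,1]>.1)&(C[...,1]<.3)&(C[...,0]<.7)).astype(np.uint8)
    m=cv2.morphologyEx(m,cv2.MORPH_CLOSE,np.ones((5,5)))
    W=plane(v,np.argwhere(m)[:,::-1],.02)[:,:2]; print(n,m.sum(),cv2.minAreaRect((W*1000).astype(np.float32)),np.percentile(C[m>0][:,2],[5,50,95]))
print(-1)
f=lambda u,v:((u+.5)/6.667-.5+140,(v+.5)/6.667-.5+130)
B=cv2.resize(c["color"][150:240,130:220],(600,600),interpolation=cv2.INTER_CUBIC); cv2.imwrite("pics/stand_t.png",B[:,:,::-1])
E
```

```text
[ 0.53726894 -0.31176664  0.17527708] 0.45120296607303967
[[np.float64(1.8), np.float64(0.7), np.float64(-0.0)], np.float64(0.001)]
top 526 ((259.49951171875, 253.686767578125), (84.4096908569336, 531.98876953125), 72.23517608642578) [0.01392568 0.01905318 0.02394023]
scene 169 ((482.1515808105469, 170.0625), (82.44664764404297, 49.46013259887695), 75.44295501708984) [0.01659493 0.01865073 0.02096625]
-1
```

View pics/stand_t.png

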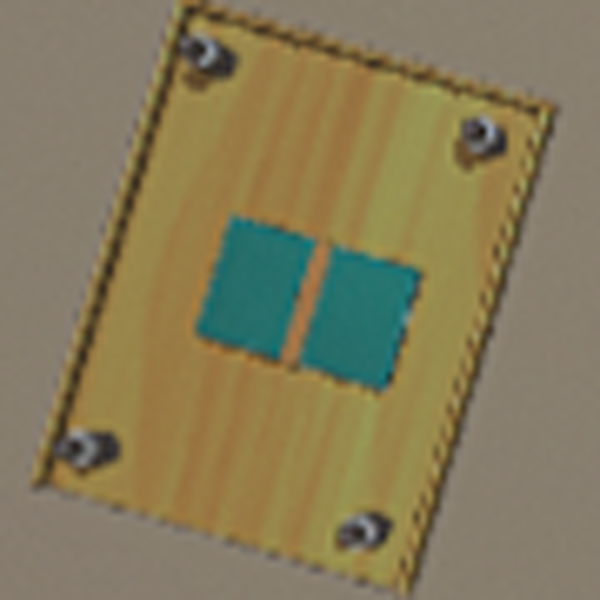

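The cards lie flat and about centred in the lower tray at (308,302). Outer corners are at (185,3), (553,103), (40,487), (408,592), with pins near (203,53), (481,135), (85,447), (360,532). Next I compare stand pose estimates and go down on the grip.

Call:
servo_tool(commands=[[[1.8, 0.7, 25], 0.001, 60], [[0, 0, 30], 0, 60], [[0, 0, 25], 0, 60], [[0, 0, 0], 0, 60], [[0, 0, 0], 0, 60]])

```text
time_s: 12.6
eef_pos: [0.5405, -0.3125, 0.0979]
eef_rot: [0.0, 0.975, 0.223, 0.0]
wrist_force: [0.1, 0.2, 0.5]
opening: 0.704
grasp_force: 0.0
```

```bash
python3 - <<'E'
from h import *
p,a=pose();print(p,a);rows(.5392,-.3116,p[2],.4505,1)
c=cam("top");s=cam("scene")
g=lambda A:(np.array(A)+.5)/(600/90)-.5+[130,150]
cor=g([(40,487),(408,592),(185,3),(553,103)])
print("corners",rigid(plane(c,cor,.024),np.array([[-111,85],[-111,-85],[111,85],[111,-85]])/1000))
pin=g([(85,447),(360,532),(203,53),(481,135)])
for z in(.056,.066,.078):print("pins top",z,rigid(plane(c,pin,z)))
b=np.array([blob(c,q,6) for q in pin]);print(b.round(1).tolist())
for z in(.04,.05,.06): print("blob",z,rigid(plane(c,b,z)))
t=(np.array([(152,178),(197,283),(516,140),(589,240)])+.5)/(800/120)-.5+[140,130]
print("scene tips",rigid(plane(s,t,.080)))
for u,v in zip(pin,t): print(tri(c,u,s,v))
E
```

```text
[ 0.54051392 -0.31248586  0.09787026] 0.45065682712392086
[[np.float64(-0.8), np.float64(-1.4), np.float64(-0.0)], np.float64(0.0)]
corners (array([0.49002407, 0.1857978 ]), np.float64(-0.27428302183866626), array([2.08296182, 3.24127715, 3.49714245, 1.59116818]))
pins top 0.056 (array([0.49049283, 0.18591761]), np.float64(-0.28423934823236496), array([1.85921199, 0.96185573, 0.94573866, 0.99729996]))
pins top 0.066 (array([0.49007763, 0.18403338]), np.float64(-0.28423934823236496), array([2.61444494, 1.66677739, 1.66465188, 1.75828638]))
pins top 0.078 (array([0.48957938, 0.18177231]), np.float64(-0.2842393482323649), array([3.52215425, 2.55870857, 2.56278339, 2.67367492]))
[[142.2, 216.7], [184.2, 229.2], [160.2, 157.8], [202.1, 170.1]]
blob 0.04 (array([0.49081659, 0.18816363]), np.float64(-0.2836996272602086), array([0.76587692, 0.74504322, 0.67828578, 0.7012596 ]))
blob 0.05 (array([0.4904038 , 0.18628485]), np.float64(-0.28369962726020864), array([0.92159985, 1.06227408, 1.04120442, 0.91408538]))
blob 0.06 (array([0.48999101, 0.18440606]), np.float64(-0.2836996272602087), array([1.50954551, 1.69231768, 1.69399063, 1.5312726 ]))
scene tips (array([0.49277537, 0.18509451]), np.float64(-0.277417916319135), array([2.25196694, 3.47722169, 4.68570896, 3.43497547]))
(array([0.42386195, 0.26219055, 0.08322123]), np.float64(0.0016203310320350689))
(array([0.39008833, 0.14792695, 0.07936563]), np.float64(0.00022067229357178734))
(array([0.58901501, 0.21418161, 0.08483956]), np.float64(0.002075875146809481))
(array([0.55612689, 0.09836163, 0.08056719]), np.float64(0.0034173249971450816))
```

Call:
servo_tool(commands=[[[-0.8, -1.4, 15], 0, 60], [[0, 0, 16], 0, 60], [[0, 0, 10], 0, 60], [[0, 0, 3], 0, 60], [[0, 0, 0], 0, 40], [[0, 0, 0], 0, 25], [[0, 0, 0], 0, 15], [[0, 0, 0], 0, 0], [[0, 0, 0], 0, 0], [[0, 0, 0], 0, 0], [[0, 0, 0], 0, 0]])

```text
time_s: 14.08
eef_pos: [0.5391, -0.3123, 0.0536]
eef_rot: [0.001, 0.975, 0.223, 0.0]
wrist_force: [0.3, -1.3, 5.2]
opening: 0.105
grasp_force: 59.7
```

Call:
servo_tool(commands=[[[0, 0, -4], 0, 0], [[0, 0, -8], 0, 0], [[0, 0, -20], 0, 0], [[0, 0, -30], 0, 0], [[0, 0, -30], 0, 0], [[0, 0, -30], 0, 0], [[0, 0, -30], 0, 0], [[0, 0, 0], 0, 0], [[0, 0, 0], 0, 0]])

```text
time_s: 15.2
eef_pos: [0.5381, -0.3113, 0.2041]
eef_rot: [-0.0, 0.975, 0.223, -0.0]
wrist_force: [-0.4, 1.0, -3.9]
opening: 0.11
grasp_force: 58.7
```

```bash
python3 - <<'E'
from h import *
p,a=pose();print(p,a,ctrl.get_obs()["opening"],ctrl.get_obs()["wrist_force"])
rows(.4903,.185,p[2]+.005,-.281,18)
s=cam("scene");cv2.imwrite("pics/lift.png",cv2.resize(s["color"],(800,600))[:,:,::-1])
E
```

```text
[ 0.53810326 -0.31128269  0.20409772] 0.4497922257954281 0.11037792500384677 [-0.40202847  0.97937681 -3.90323352]
[[np.float64(9.6), np.float64(-26.0), np.float64(-0.3)], np.float64(0.041)]
[[np.float64(8.5), np.float64(-26.4), np.float64(-0.3)], np.float64(0.041)]
[[np.float64(7.4), np.float64(-26.7), np.float64(-0.3)], np.float64(0.041)]
[[np.float64(6.3), np.float64(-27.0), np.float64(-0.3)], np.float64(0.041)]
[[np.float64(5.2), np.float64(-27.2), np.float64(-0.3)], np.float64(0.04)]
[[np.float64(4.1), np.float64(-27.4), np.float64(-0.3)], np.float64(0.041)]
[[np.float64(3.0), np.float64(-27.5), np.float64(-0.3)], np.float64(0.04)]
[[np.float64(1.9), np.float64(-27.6), np.float64(-0.3)], np.float64(0.041)]
[[np.float64(0.8), np.float64(-27.7), np.float64(-0.3)], np.float64(0.04)]
[[np.float64(-0.3), np.float64(-27.7), np.float64(-0.3)], np.float64(0.041)]
[[np.float64(-1.5), np.float64(-27.7), np.float64(-0.3)], np.float64(0.04)]
[[np.float64(-2.6), np.float64(-27.6), np.float64(-0.2)], np.float64(0.041)]
[[np.float64(-3.7), np.float64(-27.4), np.float64(-0.3)], np.float64(0.04)]
[[np.float64(-4.8), np.float64(-27.3), np.float64(-0.2)], np.float64(0.041)]
[[np.float64(-5.9), np.float64(-27.1), np.float64(-0.3)], np.float64(0.04)]
[[np.float64(-6.9), np.float64(-26.8), np.float64(-0.2)], np.float64(0.041)]
[[np.float64(-8.1), np.float64(-26.5), np.float64(-0.3)], np.float64(0.04)]
[[np.float64(-9.1), np.float64(-26.1), np.float64(-0.2)], np.float64(0.041)]
```

View pics/lift.png

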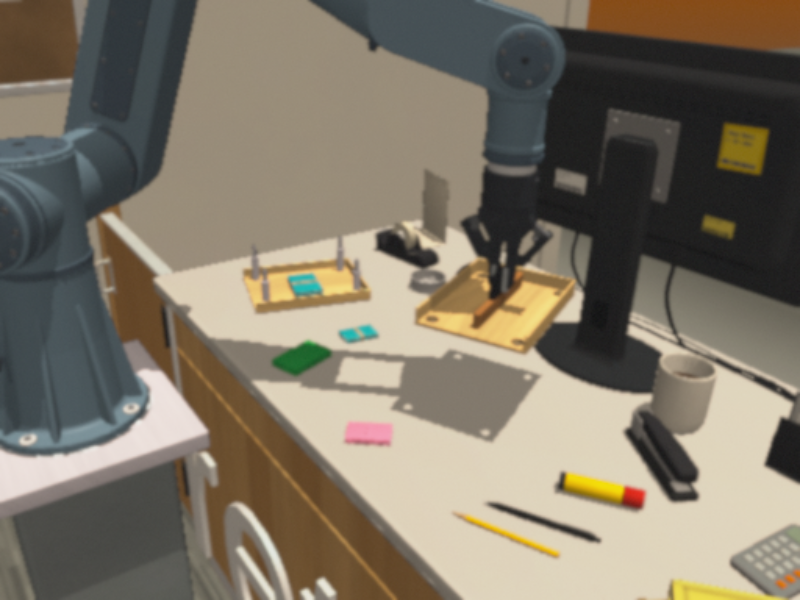

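The tray is lifted level at about (497,305), grip centred, and the stand with cards is clear at (305,285). I'm carrying it over.

Call:
servo_tool(commands=[[[9.5, -26, 0], 0.041, 0], [[8.5, -26.5, 0], 0.041, 0], [[7.5, -26.5, 0], 0.041, 0], [[6.5, -27, 0], 0.041, 0], [[5, -27, 0], 0.04, 0], [[4, -27.5, 0], 0.041, 0], [[3, -27.5, 0], 0.04, 0], [[2, -27.5, 0], 0.041, 0], [[1, -27.5, 0], 0.04, 0], [[-0.5, -27.5, 0], 0.041, 0], [[-1.5, -27.5, 0], 0.04, 0], [[-2.5, -27.5, 0], 0.041, 0], [[-3.5, -27.5, 0], 0.04, 0], [[-5, -27.5, 0], 0.041, 0], [[-6, -27, 0], 0.04, 0], [[-7, -27, 0], 0.041, 0], [[-8, -26.5, 0], 0.04, 0], [[-9, -26, 0], 0.041, 0], [[0, 0, 0], 0, 0], [[0, 0, 0], 0, 0]])

```text
time_s: 17.75
eef_pos: [0.4904, 0.1835, 0.2037]
eef_rot: [0.0, 0.99, -0.14, -0.001]
wrist_force: [-0.9, -0.4, -3.4]
opening: 0.106
grasp_force: 59.1
```

```bash
python3 - <<'E'
from h import *
p,a=pose();print(p,a);rows(.4903,.185,p[2],-.281,1)
# tray origin expected at tcp; holes floor top z
z=p[2]-.0536+.005
c=cam("top");s=cam("scene")
u=proj(c,np.c_[at(p[:2],a,L),np.full(4,z)]);print(u.round(1).tolist())
h=np.array([blob(c,blob(c,x,4),4) for x in u]);print(h.round(1).tolist());print(rigid(plane(c,h,z)))
x0,y0=120,140
B=cv2.resize(c["color"][y0:y0+110,x0:x0+110],(550,550),interpolation=cv2.INTER_CUBIC)
v=proj(s,np.c_[at(p[:2],a,L),np.full(4,z)]);print("scene",v.round(1).tolist())
B2=cv2.resize(s["color"][90:200,130:240][:, :],(250,250),interpolation=cv2.INTER_CUBIC);B2=np.vstack([B2,np.zeros((300,250,3),np.uint8)])
cv2.imwrite("pics/over.png",np.hstack([B,B2])[:,:,::-1])
E
```

```text
[0.49038808 0.18346535 0.20369811] -0.2803406923706646
[[np.float64(-0.5), np.float64(-1.5), np.float64(-0.0)], np.float64(0.001)]
[[133.4, 217.4], [178.7, 230.8], [152.9, 153.0], [198.0, 166.1]]
[[132.5, 217.8], [177.6, 231.3], [152.0, 154.4], [197.8, 165.8]]
(array([0.48904314, 0.18548822]), np.float64(-0.27894471038518215), array([0.55496185, 1.0195609 , 2.33382318, 2.62286974]))
scene [[160.3, 133.6], [167.2, 147.1], [216.6, 128.9], [227.6, 141.6]]
```

View pics/over.png

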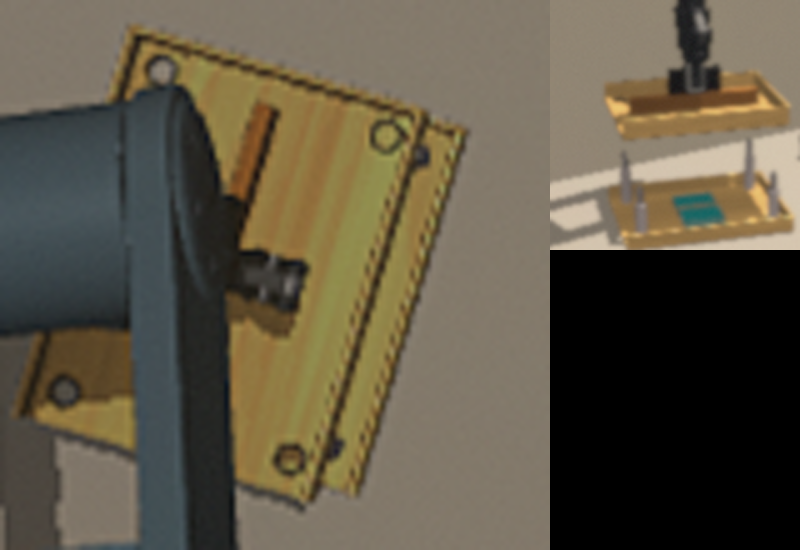

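The tray holes in the 5× crop are at (162,70), (386,136), (64,390), (290,459), about 1 px from the TCP prediction. The inset shows the tray level over the posts. I'll lower it to just above the pin tips and compare holes and pins directly.

Call:
servo_tool(commands=[[[0, 0, 15], 0, 0], [[0, 0, 20], 0, 0], [[0, 0, 16], 0, 0], [[0, 0, 7], 0, 0], [[0, 0, 2], 0, 0], [[0, 0, 0], 0, 0], [[0, 0, 0], 0, 0]])

```text
time_s: 18.73
eef_pos: [0.4915, 0.184, 0.1455]
eef_rot: [-0.0, 0.99, -0.14, 0.001]
wrist_force: [-0.2, 0.2, -3.2]
opening: 0.106
grasp_force: 59.0
```

```bash
python3 - <<'E'
from h import *
p,a=pose();print(p,a)
z=p[2]-.0536
c=cam("top");s=cam("scene")
u=proj(c,np.c_[at(p[:2],a,L),np.full(4,z+.005)]);print(u.round(1).tolist())
t=[]
for q in u:
    x,y=np.round(q).astype(int); k=c["color"][y-9:y+10,x-9:x+10]; cv2.putText; t.append(cv2.resize(k,(266,266),interpolation=cv2.INTER_CUBIC)); print((x,y))
# order bl br / fl fr plus scene crop
A=np.vstack([np.hstack([t[2],t[3]]),np.hstack([t[0],t[1]])])
B2=cv2.resize(s["color"][120:200,145:250],(268*1,204),interpolation=cv2.INTER_CUBIC);B2=np.vstack([B2,np.zeros((532-204,268,3),np.uint8)])
cv2.imwrite("pics/near.png",np.hstack([A,B2])[:,:,::-1])
E
```

```text
[0.49147031 0.18400157 0.14547317] -0.28110675303355315
[[138.8, 216.8], [182.2, 229.7], [157.5, 155.2], [200.7, 167.8]]
(np.int64(139), np.int64(217))
(np.int64(182), np.int64(230))
(np.int64(158), np.int64(155))
(np.int64(201), np.int64(168))
```

View pics/near.png

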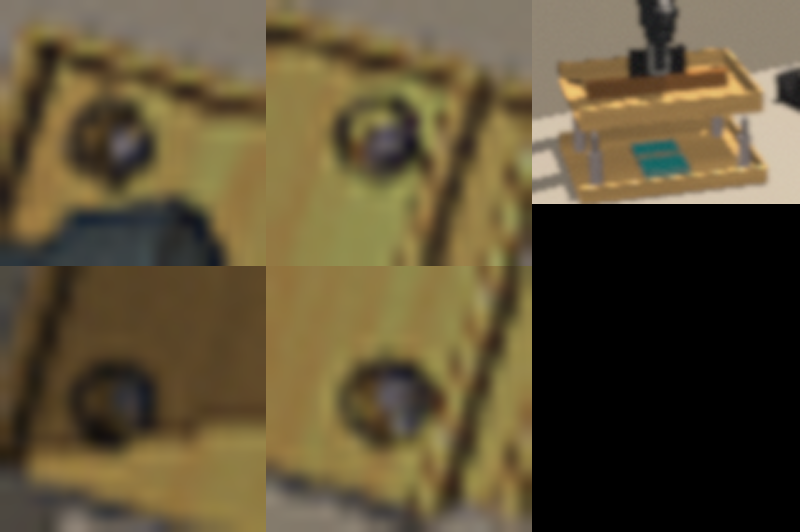

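The tiles show a pin inside every hole. Pin-minus-hole is about +0.93 px in columns and +0.14 px in rows. The parallax of a tip about 15 mm below the hole plane predicts (+1.0, +0.2) px, so the tray is aligned to within 1 mm. I'm lowering it gently.

Call:
servo_tool(commands=[[[0, 0, 6], 0, 0], [[0, 0, 6], 0, 0], [[0, 0, 5], 0, 0], [[0, 0, 3], 0, 0], [[0, 0, 0], 0, 0]])

```text
time_s: 19.45
eef_pos: [0.491, 0.1839, 0.1245]
eef_rot: [-0.0, 0.99, -0.14, -0.0]
wrist_force: [0.9, 0.6, -3.7]
opening: 0.107
grasp_force: 59.0
```

No contact force with the pins in the holes, so I continue down.

Call:
servo_tool(commands=[[[0, 0, 4], 0, 0], [[0, 0, 4], 0, 0], [[0, 0, 3], 0, 0], [[0, 0, 2], 0, 0], [[0, 0, 0], 0, 0], [[0, 0, 0], 0, 0]])

```text
time_s: 20.2
eef_pos: [0.491, 0.1839, 0.1117]
eef_rot: [-0.0, 0.99, -0.14, -0.0]
wrist_force: [0.8, 1.0, -3.8]
opening: 0.107
grasp_force: 59.0
```

Call:
servo_tool(commands=[[[0, 0, 1], 0, 0], [[0, 0, 1], 0, 0], [[0, 0, 0.5], 0, 0], [[0, 0, 0], 0, 0], [[0, 0, 0], 0, 0]])

```text
time_s: 20.82
eef_pos: [0.4911, 0.1839, 0.1096]
eef_rot: [-0.0, 0.99, -0.14, 0.0]
wrist_force: [-0.7, 1.2, 1.6]
opening: 0.109
grasp_force: 59.8
```

Call:
servo_tool(commands=[[[0, 0, 0.5], 0, 0], [[0, 0, 0.5], 0, 0], [[0, 0, 0], 0, 0], [[0, 0, 0], 0, 0]])

```text
time_s: 21.32
eef_pos: [0.4911, 0.184, 0.1096]
eef_rot: [0.0, 0.99, -0.14, 0.0]
wrist_force: [-5.4, -0.1, 11.6]
opening: 0.106
grasp_force: 61.5
```

```bash
python3 - <<'E'
from h import *
p,a=pose();s=cam("scene");S=cloud(s);o=ctrl.get_obs();print(p,o["wrist_force"],o["torque"])
x=cv2.resize(s["color"][120:200,140:250],(800,582),interpolation=cv2.INTER_CUBIC)
cv2.imwrite("pics/down.png",x[:,:,::-1])
E
```

```text
[0.49111746 0.18398304 0.10955205] [-5.48699153 -0.05103929 11.08946115] [-0.01626555  0.86212422 -0.16085873]
```

View pics/down.png

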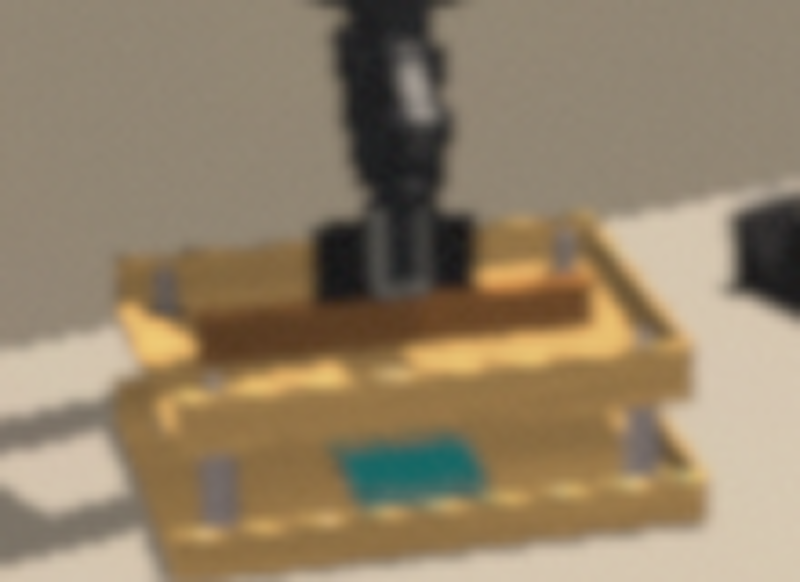

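The picture shows pins through the holes at (165,290), (212,378), (565,250), (645,330), and the underside on the shoulders at (220,455) and (640,405). The height stopped at 0.1096 = 0.0536 + 0.056 with the force rising, so the tray is fully down. I release and retreat.

Call:
servo_tool(commands=[[[0, 0, -0.8], 0, 0], [[0, 0, 0], 0, 10], [[0, 0, 0], 0, 16], [[0, 0, 0], 0, 30], [[0, 0, 0], 0, 40], [[0, 0, 0], 0, 40], [[0, 0, 0], 0, 40], [[0, 0, -10], 0, 40], [[0, 0, -25], 0, 40], [[0, 0, -35], 0, 40], [[0, 0, -35], 0, 40], [[0, 0, -20], 0, 40], [[0, 0, 0], 0, 40], [[-20, 30, 0], 0, 40], [[-20, 40, 0], 0, 40], [[-10, 45, 0], 0, 40], [[0, 45, 0], 0, 40], [[0, 45, 0], 0, 40], [[0, 30, 0], 0, 40], [[0, 0, 0], 0, 40]])

```text
time_s: 23.88
eef_pos: [0.377, -0.0292, 0.2333]
eef_rot: [-0.0, 0.99, -0.142, -0.001]
wrist_force: [-0.3, -0.1, 0.3]
opening: 0.469
grasp_force: 0.0
```

```bash
python3 - <<'E'
from h import *
print(pose(),ctrl.get_obs()["opening"])
c=cam("top");P=cloud(c);s=cam("scene");S=cloud(s)
o=np.array([.4910,.184]);th=-.281
for n,C in(("top",P),("scene",S)):
    for q in at(o,th,[[-60,35],[-60,-35],[60,35],[60,-35]]@np.eye(2)/1000):
        k=(np.hypot(C[...,0]-q[0],C[...,1]-q[1])<.012)&(C[...,2]<.1); print(n,k.sum(),np.median(C[k][:,2]).round(4))
E
```

```text
(array([ 0.37695613, -0.02916023,  0.23327342]), np.float64(-0.2849259780626743)) 0.46937619720030366
top 57 0.0616
top 56 0.0615
top 56 0.061
top 58 0.0612
scene 3 0.0055
scene 22 0.0069
scene 3 0.0057
scene 24 0.006
```

The upper tray's floor reads 61.0–61.6 mm at four spots in the top view, against an expected 56 + 5 = 61 mm. It is level and fully down, and the gripper is clear.

```bash
python3 -c "
from bench import ctrl
print(ctrl.hand_in())"
```

```text
the job is handed in; nothing more can be done
None
```

The job is handed in (about 24 s on the robot's clock): the cards lie flat in the lower tray, and the upper tray sits level and fully down on its four posts, open front on the same side, released only once it was seated.

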